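# Complete the pinwheel layer of cartons on the slatted board

### The job

Finish the layer of cornstarch cartons on the wooden slatted board: two are already laid, so lay the two loose cartons from the worktop flat in the two empty places, crosswise to the laid ones, so that the four form a pinwheel round an open square middle, each butting end-on to the side of the next. Keep it snug and square, with no gap as wide as a finger (15 mm), set the cartons down rather than dropping them, and leave the two laid cartons and everything else as they stand.

Things in the scene. Friction and masses are not known exactly. Their poses are not given: they have to be found in the camera images.
- board: pale wooden slatted board like a small pallet, 220 x 220 mm, flat top 34 mm above the worktop; fixed, may be turned. Slats run along its y. Origin: centre of its underside; x, y along its edges, z up. The laid cartons lie lengthwise along its x, centred near (-32, -67) and (32, 67) mm. The finished layer is 194 mm square with 4 mm gaps and a 74 mm square hole over the board's centre.
- place_1 (a point): centre of one empty place, on the board's top at (67, -32) mm, axes as the board's; carton lengthwise along y. laid_1's end is beside the -y half of its -x long side, the hole beside the rest; laid_2's side is across its +y end; other sides free. Grip the carton across its width about 25 mm off its middle, at the +y end: the inner finger then stands in the hole.
- place_2 (a point): centre of the second empty place, at the board's top, (-67, 32) mm in the board's frame: place_1 turned half round the board's centre. laid_2's end is beside the +y half of its +x long side, the hole beside the rest; laid_1's side is across its -y end; other sides free. Grip the carton about 25 mm off its middle, at the -y end, so that the inner finger stands in the hole.
- laid_1: cornstarch carton: closed stiff box 130 x 60 x 50 mm high, yellow with a blue band round its middle, 0.22 to 0.37 kg, lying flat on its 130 x 60 face. Origin: centre of its underside; x along its 130 mm length, y along its 60 mm width, z up. Already lying in its place on the board (to within 2 mm and 0.02 rad), x along the board's x; loose, must stay.
- laid_2: cornstarch carton: closed stiff box 130 x 60 x 50 mm high, yellow with a blue band round its middle, 0.22 to 0.37 kg, lying flat on its 130 x 60 face. Origin: centre of its underside; x along its 130 mm length, y along its 60 mm width, z up. Already lying in its place on the board (to within 2 mm and 0.02 rad), x along the board's x; loose, must stay.
- loose_1: cornstarch carton: closed stiff box 130 x 60 x 50 mm high, yellow with a blue band round its middle, 0.22 to 0.37 kg, lying flat on its 130 x 60 face. Origin: centre of its underside; x along its 130 mm length, y along its 60 mm width, z up. Lies on the worktop to the right of the board; either loose carton may go in either empty place, either end first.
- loose_2: cornstarch carton: closed stiff box 130 x 60 x 50 mm high, yellow with a blue band round its middle, 0.22 to 0.37 kg, lying flat on its 130 x 60 face. Origin: centre of its underside; x along its 130 mm length, y along its 60 mm width, z up. Lies on the worktop to the right of the board; either loose carton may go in either empty place, either end first.
- canister_1: bystander: closed tin canister with a red band, diameter 90, height 88 mm, standing on the 45 mm high galvanized steel ledge along the back (the ledge spans x 0.735 to 0.845 m, y -0.6 to 0.6 m, with a rear lip to 83 mm; fixed). Origin: centre of its underside
- canister_2: bystander: closed tin canister with a green band, diameter 90, height 88 mm, on the ledge. Origin: centre of its underside
- funnel: bystander: blue plastic funnel, mouth down on the ledge, diameter 100, height 100 mm. Origin: centre of its mouth, underneath
- ramekin: bystander: white fluted porcelain ramekin, diameter 94, height 44 mm, on the worktop at the right. Origin: centre of its underside
- scraper: bystander: cast aluminium comal scraper lying flat, 213 mm long, blade 95 mm wide, up to 15 mm high, on the worktop to the left of the board. Origin: on its underside near the middle, x towards the blade, which ends 115 mm from it
- spice_jar: bystander: amber glass spice jar with a black cap, diameter 54, height 100 mm, on the worktop at the right, behind the ramekin. Origin: centre of its underside
There are look-alikes about, which are no part of the job. What is shaped like the loose_2 but red is not meant. What is shaped like the loose_1 but green is not meant.

How it is judged:
By the outcome, as a careful person would: the job done as asked, in the order asked, and still so for the second after the job is handed in, with the robot touching nothing.
It also fails if it takes over 59 s, if anything falls off the work surface, if the arm or the gripper's body presses on something with over 40 N, if the wrist force passes 120 N, or if a joint passes its speed limit or range.

### The arm

A 6-joint arm with a two-finger parallel gripper is mounted at the origin on the work surface. World frame = base frame: x ahead of the robot, y to its left, z up, the work surface at z = 0. Lengths are in m, angles in rad, forces in N, time in s.
With the tool pointing down it reaches from about 0.225 to 0.875 m from the base axis. Payload 3.4 kg.
Tool frame: the origin (TCP) lies on the centre line of the jaws, within the pads' length; the fingertips stand 11 mm ahead of it and the grasp point (between the pads) lies 8 mm behind it; z points along the fingers, y is the line along which they close (so a half turn about z gives the same grasp; the last joint's range is limited). The gripper opens to 85 mm and grips with 20 to 120 N. Pads are 22 mm wide; open, the fingers measure 114 mm over their backs; the gripper's body (76 mm by 85 mm) begins 54 mm behind the grasp point. The pads swing forward as they close: fully open they stand 13 mm farther back than shut.
Start: joints at [0.994, 0.276, 1.505, -0, 1.361, -0.121], TCP at [0.253, 0.516, 0.242] pointing down, gripper open.
Joint ranges: [-2.89, 2.89], [-0.75, 2.08], [0.22, 2.7], [-1.18, 4.32], [0.11, 2.71], [-2.7, 2.7]. Speed limits (rad/s): [2.57, 2.57, 3.14, 3.14, 3.14, 3.14].

### API

Orientations are given as a unit quaternion [w, x, y, z].
In Python, from rig import manip, eyes, job gives the robot as it stands.
- The arm moves only by the tool drive_tool, never from a script. Its argument "rows" is a list of rows, each a list of 3 entries, a list of its own where there are three numbers: the turn, a rotation vector about the world's x, y, z in rad, then the shift along the world's x, y, z in cm, then the finger opening in cm, from 0 to 8.54. A call has 1 to 8 rows; each row shifts and turns the commanded pose from where the row before left it; what a row does not reach is not made up. A row lasts 1/8 s, in which the tool goes at most 62.5 mm and 10.7 degrees, less where a joint would pass 70% of its speed; a pose out of reach is approached as far as the arm can. A call is refused whole if a number of a shift passes 6.25 or a number of a turn 0.188, either way. A call with a gripper value outside its range is refused whole. The fingers move at their own pace and stop on an object; "force" is the grip in N (left out, the last holds). Time passes only in rows, so rows that do not move let the fingers close. It gives the time, the measured TCP pose, the force, the opening and the grip force at its end, in the units of the state.
- manip.get_state(): the state, without advancing time (a new reading comes with each control period).
- eyes.get_image(name): name is "side" or "top" or "wrist"; returns the picture (480x640x3 uint8, red, green, blue); there is no depth.
- eyes.get_calibration(name): a dict with "camera_matrix" (3x3 intrinsics, pixels), "view" (4x4, takes a point from world to camera coordinates). Camera axes: x right, y up, looking along -z (the intrinsics and any distortion apply to the point x, -y, -z); pixel columns grow to the right and rows downward; lengths in m; the calibration is good to about 2 mm. A picture is of the moment at which its call begins: read the wrist's pose just before it. get_calibration takes no time and is no camera call; for the wrist camera it gives the pose at the moment of the call.
- job.sign_off(): hands the job in; it is judged then, once.
The state is a dict: "clock": time; "qpos": joint angles; "qd": joint speeds; "effort": joint torques, N m; "position": TCP position; "ee_rot": TCP orientation; "contact_force": force on the tool from outside, world axes, zero at the start; "moment": the same for the moment, N m; "width": finger opening in m; "gripper_force": force on a finger pad.
Only numpy, scipy, OpenCV 4.12 (cv2) and the standard library are available. Lean on these libraries where they do the work, as an engineer would, in place of code of your own. Each camera call takes 0.05 s, during which the arm holds its last target. There are 200 camera calls.

## Working session

There is one attempt and no reset: what is moved stays moved. The work goes in short steps, Python scripts to look and compute and a tool call to move; the robot and the scene stay as the last step left them, time stands still between calls to the robot, and variables do not carry over. Pictures are saved under pics/ and viewed, at most 10 in all, crops included, and the job is handed in when it is done.

Besides the shell and the picture viewer there is one more tool, called after "Emit:" by a JSON object that holds its "fn" and its "kwargs", one argument or row to a line. drive_tool: Moves the arm, as the interface text tells. Its arguments: {"type":"object","properties":{"rows":{"type":"array"},"force":{"type":"number"}},"required":["rows"]}

```bash
mkdir -p pics; ls
python3 - <<'E'
from rig import manip, eyes, job
import cv2
for n in ["top","side"]:
    cv2.imwrite(f"pics/{n}0.png", eyes.get_image(n)[:,:,::-1]); c=eyes.get_calibration(n); print(n,c)
print(manip.get_state())
E
```

```text
pics
top {'camera_matrix': array([[476.69936107,   0.        , 314.32904713],
       [  0.        , 476.69936107, 236.06964702],
       [  0.        ,   0.        ,   1.        ]]), 'view': array([[-0.00716888, -0.99996529,  0.00424582, -0.00400723],
       [ 0.97596849, -0.00607196,  0.21782706, -0.53125015],
       [-0.21779372,  0.00570536,  0.97597815, -1.01162675],
       [ 0.        ,  0.        ,  0.        ,  1.        ]])}
side {'camera_matrix': array([[476.4173534 ,   0.        , 320.88947492],
       [  0.        , 476.4173534 , 243.89440119],
       [  0.        ,   0.        ,   1.        ]]), 'view': array([[ 0.96019816, -0.27897536, -0.01386524, -0.49365278],
       [ 0.17846729,  0.57456284,  0.79876591, -0.13673399],
       [-0.21486955, -0.76944805,  0.60148215, -1.20916267],
       [ 0.        ,  0.        ,  0.        ,  1.        ]])}
{'clock': 0.1, 'qpos': array([ 9.93980123e-01,  2.76568792e-01,  1.50603135e+00,  3.06645012e-05,
        1.36070885e+00, -1.20999669e-01]), 'qd': array([ 0.00170428, -0.00030158, -0.00233742, -0.00137557,  0.00089712,
        0.0002622 ]), 'effort': array([ 3.25074587e-03, -4.17699409e+01, -2.46404761e+01, -2.35746593e-04,
        5.77471656e-03,  3.49540437e-05]), 'position': array([0.25285343, 0.5159054 , 0.24149519]), 'ee_rot': array([-3.07474138e-04,  2.25943420e-01,  9.74140048e-01, -8.01339673e-04]), 'contact_force': array([ 0.22230301, -0.01723274, -0.3300126 ]), 'moment': array([ 0.03092351,  0.01829522, -0.05407589]), 'gripper_force': 0.0, 'width': 0.0854468372488918}
```

View pics/top0.png

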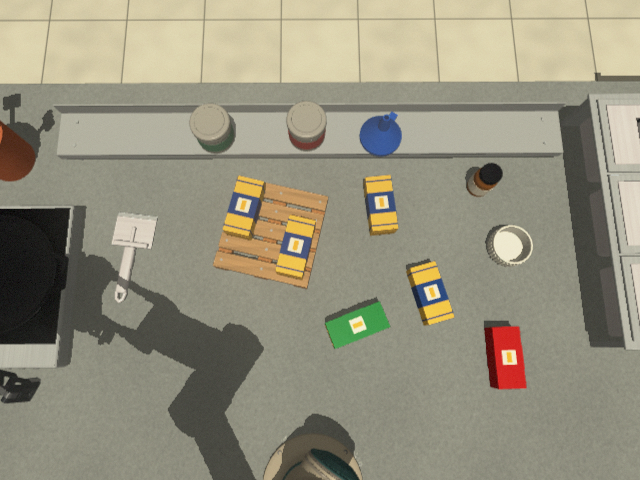

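View pics/side0.png

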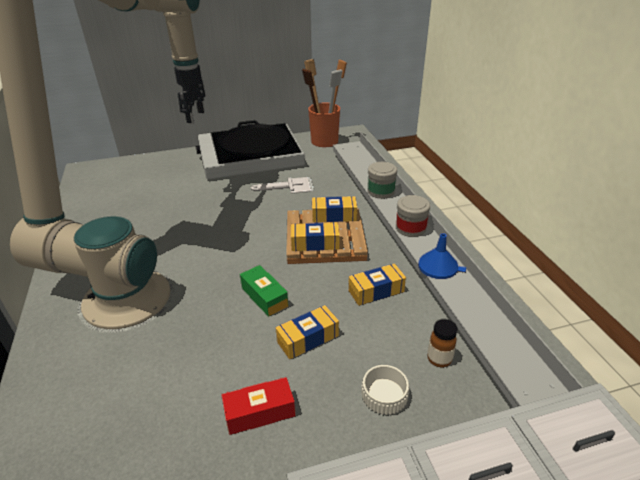

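```bash
cat > h.py <<'E'
import numpy as np, cv2
from scipy.optimize import minimize
from rig import manip, eyes, job
def proj(c,P):
    P=np.asarray(P,float); p=P@c['view'][:3,:3].T+c['view'][:3,3]
    p=p*[1,-1,-1]; q=p@c['camera_matrix'].T; return q[:,:2]/q[:,2:]
def unproj(c,uv,z):
    R=c['view'][:3,:3]; t=c['view'][:3,3]; o=-R.T@t
    d=np.linalg.inv(c['camera_matrix'])@[uv[0],uv[1],1]; d=R.T@(d*[1,-1,-1])
    return o+d*(z-o[2])/d[2]
def box(x,y,a,z,L=.13,W=.06,H=.05):
    c,s=np.cos(a),np.sin(a)
    return [(x+c*i*L/2-s*j*W/2,y+s*i*L/2+c*j*W/2,z+k*H) for i in(-1,1) for j in(-1,1) for k in(0,1)]
def mask(img):
    h=cv2.cvtColor(img,cv2.COLOR_RGB2HSV); H,S,V=cv2.split(h)
    return ((((H>19)&(H<32)&(S>150))|((H>105)&(H<125)&(S>100)))*255).astype(np.uint8)
def fit(views,guess,z,K=4):
    # views: (img, cal); XOR of box silhouette with colour mask, in window round guess
    data=[]
    for img,c in views:
        p=proj(c,box(*guess,z)); lo=(p.min(0)-10).astype(int); hi=(p.max(0)+10).astype(int)
        w=np.ascontiguousarray(img[lo[1]:hi[1],lo[0]:hi[0]])
        m=mask(cv2.resize(w,None,fx=K,fy=K,interpolation=cv2.INTER_LINEAR))
        m=cv2.morphologyEx(m,cv2.MORPH_CLOSE,np.ones((25,25),np.uint8))
        n,lab,st,cen=cv2.connectedComponentsWithStats(m)
        pc=(proj(c,[(guess[0],guess[1],z+.05)])[0]-lo)*K
        k=lab[int(pc[1]),int(pc[0])]
        data.append(((lab==k).astype(np.uint8),lo,c))
    def cost(v):
        t=0
        for m,lo,c in data:
            p=((proj(c,box(*v,z))-lo+.5)*K-.5)
            hull=cv2.convexHull(np.round(p*16).astype(np.int32))
            r=np.zeros_like(m); cv2.fillConvexPoly(r,hull,1,shift=4); t+=np.sum(r!=m)/m.sum()
        return t
    g=np.array(guess); S=np.array([g]+[g+d for d in np.diag([.01,.01,.1])])
    r=minimize(cost,g,method='Nelder-Mead',options=dict(initial_simplex=S,xatol=1e-5,fatol=1e-5))
    return r.x,r.fun
E
python3 - <<'E'
from h import *
I={n:cv2.imread(f"pics/{n}0.png")[:,:,::-1].copy() for n in("top","side")}
C={n:eyes.get_calibration(n) for n in I}
c=C['top']
for nm,uv,uv2,z in [("laid_a",(244,207),(240,222),.034),("laid_b",(296,246),(292,262),.034),("loose_a",(381,204),(384,222),0),("loose_b",(431,293),(438,312),0)]:
    p=unproj(c,uv,z+.05); q=unproj(c,uv2,z+.05); d=p-q; g=[p[0],p[1],np.arctan2(d[1],d[0])]
    print(nm,np.round(g,4))
    for vs in(["top"],["side"],["top","side"]):
        print(vs,*[np.round(a,4) for a in fit([(I[v],C[v]) for v in vs],g,z)])
cv2.imwrite("pics/crop1.png",cv2.resize(I['top'][170:295,205:335,::-1],None,fx=4.7,fy=4.7,interpolation=cv2.INTER_CUBIC))
E
```

```text
laid_a [ 0.5926  0.1482 -0.2279]
['top'] [ 0.6007  0.1508 -0.207 ] 0.2132
['side'] [ 0.5991  0.1476 -0.2368] 0.293
['top', 'side'] [ 0.5979  0.1492 -0.2423] 0.5143
laid_b [ 0.5036  0.0327 -0.2396]
['top'] [ 0.5092  0.0346 -0.2227] 0.2566
['side'] [ 0.5088  0.0391 -0.2027] 0.2447
['top', 'side'] [ 0.5086  0.0358 -0.2325] 0.524
loose_a [ 0.6077 -0.1615  0.122 ]
['top'] [ 0.6147 -0.1633  0.0359] 0.1663
['side'] [ 0.6149 -0.1602  0.1092] 0.0901
['top', 'side'] [ 0.6149 -0.1615  0.0784] 0.2631
loose_b [ 0.4028 -0.2642  0.2991]
['top'] [ 0.4055 -0.2667  0.2481] 0.0703
['side'] [ 0.4071 -0.2644  0.2907] 0.0845
['top', 'side'] [ 0.4061 -0.2654  0.2836] 0.1589
```

View pics/crop1.png

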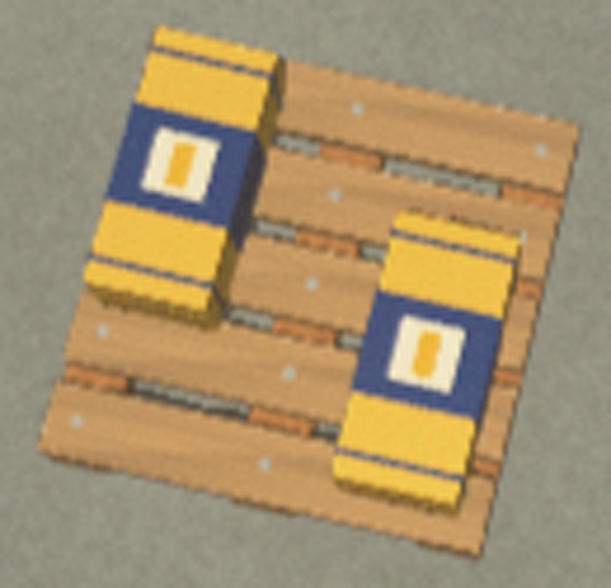

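Run:
```python
from h import *
im=cv2.imread("pics/crop1.png"); h=cv2.cvtColor(im,cv2.COLOR_BGR2HSV)
for nm,x,y in [("ytop",200,80),("ytop2",430,430),("btop",130,170),("btop2",470,370),("yendside",150,305),("yside",265,110),("bside",248,180),("wood",320,230),("woodlit",110,420),("wooddark",60,375),("redwood",290,430),("yend2",400,495)]:
    print(nm,h[y,x],im[y,x,::-1])
s=cv2.imread("pics/side0.png"); hs=cv2.cvtColor(s,cv2.COLOR_BGR2HSV)
for x,y in [(296,229),(296,242),(316,243),(320,245),(290,322),(290,345),(330,340),(330,252)]: print(x,y,hs[y,x],s[y,x,::-1])
```

```text
ytop [ 21 174 235] [235 189  75]
ytop2 [ 22 170 240] [240 199  80]
btop [112 106 120] [ 70  83 120]
btop2 [113 102 123] [ 74  86 123]
yendside [ 19 163 141] [141 109  51]
yside [ 20 144 122] [122  98  53]
bside [168  19  66] [66 61 63]
wood [ 15 133 150] [150 112  72]
woodlit [ 16 127 200] [200 154 100]
wooddark [ 21  52 142] [142 133 113]
redwood [ 14 150 163] [163 112  67]
yend2 [ 20 165 141] [141 110  50]
296 229 [ 19 164 211] [211 163  75]
296 242 [ 19 145 102] [102  81  44]
316 243 [109 193  58] [14 30 58]
320 245 [110 180  61] [18 33 61]
290 322 [ 21 188 236] [236 185  62]
290 345 [ 20 188 107] [107  81  28]
330 340 [19 77 79] [79 70 55]
330 252 [ 15 128 184] [184 139  92]
```

```bash
cat >> h.py <<'E'
def mask(img):
    H,S,V=[a.astype(int) for a in cv2.split(cv2.cvtColor(img,cv2.COLOR_RGB2HSV))]
    return ((((H>17)&(H<29)&(S>125)&(V>180))|((H>=100)&(H<=124)&(S>70)&(V>80)))*255).astype(np.uint8)
_box=box
def box(x,y,a,z): return [p for p in _box(x,y,a,z+.05,H=0)]
E
cat > m.py <<'E'
from h import *
I={n:cv2.imread(f"pics/{n}0.png")[:,:,::-1].copy() for n in("top","side")}
C={n:eyes.get_calibration(n) for n in I}
c=C['top']
for nm,uv,uv2,z in [("laid_a",(244,207),(240,222),.034),("laid_b",(296,246),(292,262),.034),("loose_a",(381,204),(384,222),0),("loose_b",(431,293),(438,312),0)]:
    p=unproj(c,uv,z+.05); q=unproj(c,uv2,z+.05); d=p-q; g=[p[0],p[1],np.arctan2(d[1],d[0])]
    for vs in(["top"],["side"],["top","side"]):
        print(nm,vs,*[np.round(a,4) for a in fit([(I[v],C[v]) for v in vs],g,z)])
B=[(580,125),(482,555),(40,452)]
P=[unproj(c,(205+(x+.5)/4.7-.5,170+(y+.5)/4.7-.5),.034) for x,y in B]
print(np.round(P,4),np.linalg.norm(P[0]-P[1]),np.linalg.norm(P[1]-P[2]),"centre",(P[0]+P[2])/2, np.arctan2(*(P[0]-P[1])[1::-1]),np.arctan2(*(P[2]-P[1])[1::-1])-np.pi/2)
E
python3 m.py
```

```text
laid_a ['top'] [ 0.5971  0.1506 -0.2491] 0.0307
laid_a ['side'] [ 0.5982  0.1503 -0.2544] 0.0145
laid_a ['top', 'side'] [ 0.5977  0.1504 -0.2507] 0.0496
laid_b ['top'] [ 0.5059  0.0348 -0.2405] 0.029
laid_b ['side'] [ 0.5064  0.0339 -0.2467] 0.0349
laid_b ['top', 'side'] [ 0.5061  0.0343 -0.2434] 0.0724
loose_a ['top'] [ 0.6114 -0.1615  0.0962] 0.0273
loose_a ['side'] [ 0.6122 -0.1628  0.1032] 0.0267
loose_a ['top', 'side'] [ 0.612  -0.1623  0.0984] 0.0685
loose_b ['top'] [ 0.4045 -0.2655  0.2752] 0.0289
loose_b ['side'] [ 0.4047 -0.2667  0.2729] 0.0272
loose_b ['top', 'side'] [ 0.4047 -0.266   0.2689] 0.0688
[[ 0.6322 -0.0404  0.034 ]
 [ 0.4181  0.0092  0.034 ]
 [ 0.4692  0.222   0.034 ]] 0.21970282047853412 0.21876984772805572 centre [0.55067841 0.09075717 0.034     ] -0.22800543273164914 -0.23560018288256046
```

Emit:
{"fn": "drive_tool", "kwargs": {
  "rows": [
    [[0, 0, 0.07], [2.57, -5.24, 0], 8.5],
    [[0, 0, 0.07], [2.57, -5.24, 0], 8.5],
    [[0, 0, 0.07], [2.57, -5.24, 0], 8.5],
    [[0, 0, 0.07], [2.57, -5.24, 0], 8.5],
    [[0, 0, 0.07], [2.57, -5.24, 0], 8.5],
    [[0, 0, 0.07], [2.57, -5.24, 0], 8.5],
    [[0, 0, 0.07], [2.57, -5.24, 0], 8.5]
  ],
  "force": 60
}}

```text
clock: 0.98
position: [0.4334, 0.1478, 0.2422]
ee_rot: [0.0, -0.018, 1.0, 0.0]
contact_force: [1.8, 0.4, -0.2]
width: 0.0855
gripper_force: 0.0
```

Emit:
{"fn": "drive_tool", "kwargs": {
  "rows": [
    [[0, 0, 0.064], [2.57, -5.24, 0], 8.5],
    [[0, 0, 0], [2.57, -5.24, 0], 8.5],
    [[0, 0, 0], [2.57, -5.24, 0], 8.5],
    [[0, 0, 0], [2.57, -5.24, 0], 8.5],
    [[0, 0, 0], [2.57, -5.24, 0], 8.5],
    [[0, 0, 0], [2.57, -5.24, 0], 8.5],
    [[0, 0, 0], [0, 0, 0], 8.5],
    [[0, 0, 0], [0, 0, 0], 8.5]
  ]
}}

```text
clock: 1.98
position: [0.5866, -0.1646, 0.2415]
ee_rot: [-0.001, -0.049, 0.999, 0.001]
contact_force: [-0.4, 0.8, -0.2]
width: 0.0853
gripper_force: 0.0
```

```bash
cat >> h.py <<'E'
def yaw(s):
    from scipy.spatial.transform import Rotation as R
    w,x,y,z=s['ee_rot']; M=R.from_quat([x,y,z,w]).as_matrix(); return np.arctan2(M[1,1],M[0,1]), M[:,2]
def rep():
    s=manip.get_state(); y,zz=yaw(s); print('t',s['clock'],'pos',np.round(s['position'],4),'yaw',round(y,4),'z',np.round(zz,3),'w',s['width'],'F',np.round(s['contact_force'],1),s['gripper_force'],'q6',s['qpos'][5])
E
python3 - <<'E'
from h import *
rep()
c=eyes.get_calibration("wrist"); im=eyes.get_image("wrist"); cv2.imwrite("pics/w1.png",im[:,:,::-1])
try: print(fit([(im,c)],[.612,-.1623,.098],0))
except Exception as e: print(e, proj(c,box(.612,-.1623,.098,0)))
E
```

```text
t 1.975 pos [ 0.5866 -0.1646  0.2415] yaw 1.6683 z [-0.002  0.002 -1.   ] w 0.08534867711639506 F [-0.4  0.8 -0.2] 0.0 q6 -2.0565433033017237
(array([ 0.63255744, -0.14051109, -0.40184275]), np.float64(0.5291444604557897))
```

View pics/w1.png

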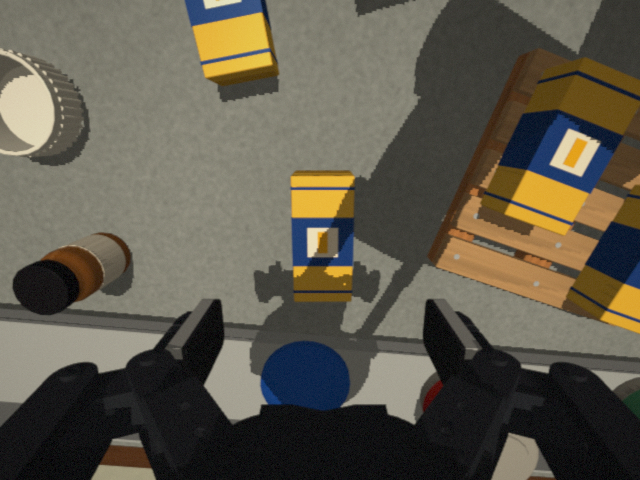

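Run:
```python
from h import *
c=eyes.get_calibration("wrist")
P=np.array([unproj(c,p,.05) for p in [(291,176),(354.5,176),(353,301.5),(293,301.5)]])
print(P,P.mean(0)); d=P[2]+P[3]-P[0]-P[1]; print(np.arctan2(d[1],d[0]),np.linalg.norm(d)/2,np.linalg.norm(P[0]-P[1]))
print(proj(c,box(.612,-.1623,.0984,0)))
```

```text
[[ 0.55061481 -0.19574882  0.05      ]
 [ 0.54475788 -0.13676377  0.05      ]
 [ 0.67333935 -0.12211326  0.05      ]
 [ 0.67948587 -0.18434335  0.05      ]] [ 0.61204947 -0.1597423   0.05      ]
0.1008634825213739 0.1293838468691343 0.059275127600254954
[[288.04087359 175.32021306]
 [288.04087359 175.32021306]
 [352.35404541 175.35750122]
 [352.35404541 175.35750122]
 [291.62447205 301.50528483]
 [291.62447205 301.50528483]
 [349.19506484 301.50796766]
 [349.19506484 301.50796766]]
```

Emit:
{"fn": "drive_tool", "kwargs": {
  "rows": [
    [[0, 0, 0], [0.05, 0.1, -5], 8.5],
    [[0, 0, 0], [0, 0, -5], 8.5],
    [[0, 0, 0], [0, 0, -5], 8.5],
    [[0, 0, 0], [0, 0, -4], 8.5],
    [[0, 0, 0], [0, 0, -2.9], 8.5],
    [[0, 0, 0], [0, 0, 0], 8.5],
    [[0, 0, 0], [0, 0, 0], 5],
    [[0, 0, 0], [0, 0, 0], 5]
  ],
  "force": 60
}}

```text
clock: 3.02
position: [0.5892, -0.1642, 0.0256]
ee_rot: [0.002, -0.049, 0.999, -0.001]
contact_force: [-0.4, -0.1, -1.7]
width: 0.0591
gripper_force: 65.4
```

Emit:
{"fn": "drive_tool", "kwargs": {
  "rows": [
    [[0, 0, 0], [0, 0, 0], 5],
    [[0, 0, 0], [0, 0, 0], 5],
    [[0, 0, 0], [0, 0, 0], 5],
    [[0, 0, 0], [0, 0, 0], 5]
  ]
}}

```text
clock: 3.52
position: [0.5892, -0.1641, 0.0256]
ee_rot: [0.002, -0.049, 0.999, -0.001]
contact_force: [-0.2, 1.4, 6.8]
width: 0.0593
gripper_force: 66.7
```

```bash
python3 -c "
from h import *
rep()"
```

```text
t 3.525 pos [ 0.5892 -0.1641  0.0256] yaw 1.6692 z [ 0.004 -0.001 -1.   ] w 0.05927452077636998 F [-0.2  1.4  6.8] 66.72755599021912 q6 -2.0553474525830753
```

Emit:
{"fn": "drive_tool", "kwargs": {
  "rows": [
    [[0, 0, 0], [0, 0, 2], 5],
    [[0, 0, 0], [0, 0, 4], 5],
    [[0, 0, 0], [0, 0, 5], 5],
    [[0, 0, -0.17], [0.2, 2, 2], 5],
    [[0, 0, -0.174], [0.25, 2.1, 0], 5],
    [[0, 0, -0.174], [0.25, 2.1, 0], 5],
    [[0, 0, -0.174], [0.25, 2.1, 0], 5],
    [[0, 0, -0.174], [0.25, 2.1, 0], 5]
  ]
}}

```text
clock: 4.53
position: [0.5991, -0.0591, 0.1532]
ee_rot: [-0.0, 0.377, 0.926, 0.0]
contact_force: [0.3, -0.2, -3.0]
width: 0.059
gripper_force: 65.5
```

Emit:
{"fn": "drive_tool", "kwargs": {
  "rows": [
    [[0, 0, -0.174], [0.25, 2.1, 0], 5],
    [[0, 0, -0.174], [0.25, 2.1, 0], 5],
    [[0, 0, -0.174], [0.25, 2.1, 0], 5],
    [[0, 0, -0.174], [0.25, 2.1, 0], 5],
    [[0, 0, -0.174], [0.25, 2.1, 0], 5],
    [[0, 0, -0.174], [0.25, 2.2, 0], 5],
    [[0, 0, 0], [0, 0, 0], 5],
    [[0, 0, 0], [0, 0, 0], 5]
  ]
}}

```text
clock: 5.52
position: [0.6143, 0.0667, 0.1532]
ee_rot: [0.0, 0.786, 0.618, -0.0]
contact_force: [1.4, -0.2, -2.4]
width: 0.0593
gripper_force: 65.6
```

Run:
```python
from h import *
rep()
for n in("top","side","wrist"):
    im=eyes.get_image(n); cv2.imwrite(f"pics/{n}2.png",im[:,:,::-1])
a=cv2.imread("pics/top2.png")[150:310,190:350]; b=cv2.imread("pics/wrist2.png")
cv2.imwrite("pics/c2.png",np.hstack([cv2.resize(a,(400,400),interpolation=cv2.INTER_CUBIC),cv2.resize(b,(400,300)).repeat(1,0) if 0 else cv2.copyMakeBorder(cv2.resize(b,(400,300)),0,100,0,0,cv2.BORDER_CONSTANT)]))
```

```text
t 5.525 pos [0.6143 0.0667 0.1532] yaw -0.2392 z [-0.    -0.001 -1.   ] w 0.05925646702803457 F [ 1.4 -0.2 -2.4] 65.58416962623596 q6 0.23538087166538443
```

View pics/c2.png

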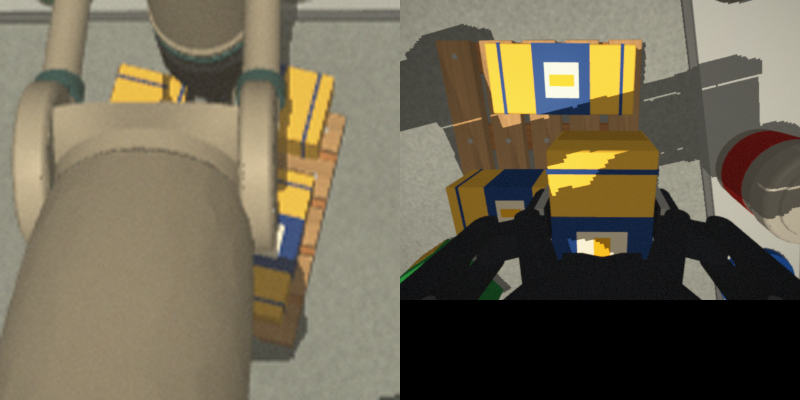

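View pics/wrist2.png

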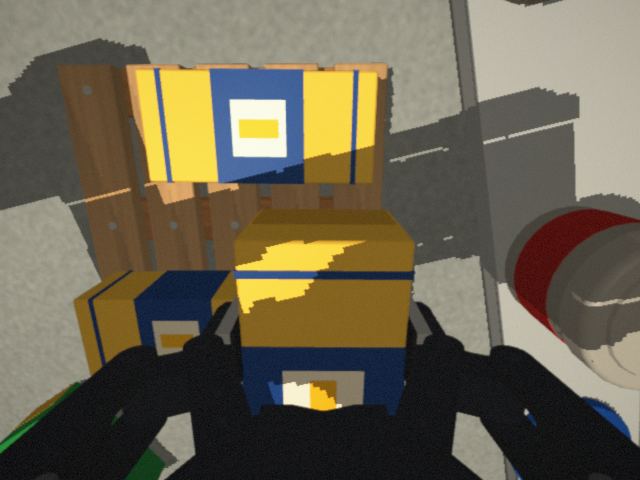

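Run:
```python
from h import *
c=eyes.get_calibration("wrist"); s=manip.get_state()
ps=-.24; R=np.array([[np.cos(ps),np.sin(ps)],[-np.sin(ps),np.cos(ps)]])
L2=np.array([unproj(c,p,.084) for p in [(137,68),(378,72),(375,184),(148,183)]])
zt=s['position'][2]-.0256+.05
T=np.array([unproj(c,p,zt) for p in [(234,243),(414,243)]]); Bt=np.array([unproj(c,p,zt-.05) for p in [(262,210),(389,210)]])
l1=np.array([unproj(c,p,.084) for p in [(131,271),(237,271)]])
for n,P in dict(L2=L2,T=T,B=Bt,l1=l1,tcp=s['position'][None]).items():
    print(n,np.round(P[:,:2]*1000,1).tolist(),'board-frame',np.round((P[:,:2]@R.T)*1000,1).tolist())
print('L2 centre',L2.mean(0))
```

```text
L2 [[543.3, 196.5], [667.5, 164.1], [654.3, 106.0], [525.7, 138.1]] board-frame [[481.0, 320.0], [609.4, 318.0], [610.4, 258.5], [477.8, 259.1]]
T [[594.8, 113.7], [652.3, 99.6]] board-frame [[550.7, 251.8], [609.9, 251.8]]
B [[595.6, 114.0], [653.3, 99.8]] board-frame [[551.4, 252.3], [610.8, 252.2]]
l1 [[494.2, 89.0], [559.1, 73.0]] board-frame [[458.9, 203.9], [525.7, 203.9]]
tcp [[614.6, 66.3]] board-frame [[581.2, 210.5]]
L2 centre [0.59769108 0.15115632 0.084     ]
```

Run:
```python
from h import *
c=eyes.get_calibration("wrist")
ps=-.24; R=np.array([[np.cos(ps),np.sin(ps)],[-np.sin(ps),np.cos(ps)]])
for n,p,z in [("topleft",(77,300),.084),("label",(176,334),.084),("baseedge",(131,271),.034)]:
    print(n,R@unproj(c,p,z)[:2]*1000)
im=cv2.imread("pics/wrist2.png")[255:395,65:265]; cv2.imwrite("pics/c3.png",cv2.resize(im,None,fx=4,fy=4,interpolation=cv2.INTER_CUBIC))
```

```text
topleft [420.62370192 183.72199343]
label [481.60003228 158.58979003]
baseedge [428.82850654 183.60359729]
```

View pics/c3.png

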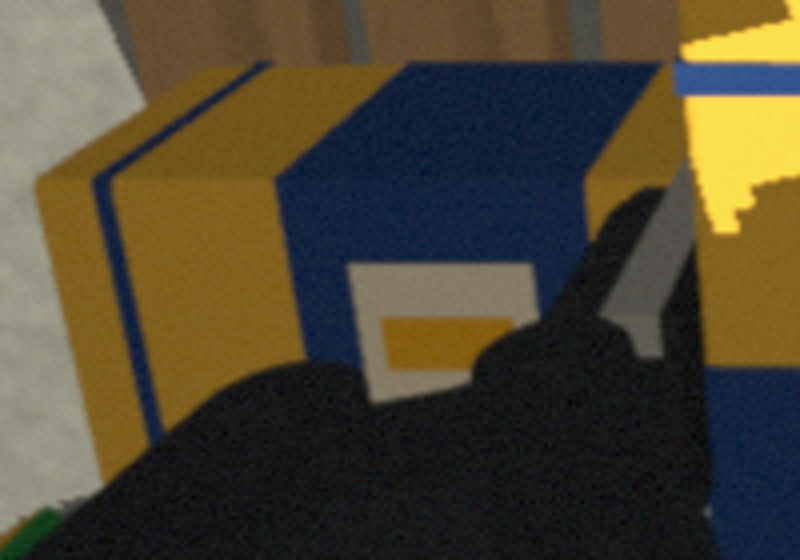

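Emit:
{"fn": "drive_tool", "kwargs": {
  "rows": [
    [[0, 0, 0], [0.13, 0.23, -2], 5],
    [[0, 0, 0], [0, 0, -1.5], 5],
    [[0, 0, 0], [0, 0, -0.5], 5],
    [[0, 0, 0], [0, 0, 0], 5],
    [[0, 0, 0], [0, 0, 0], 5]
  ]
}}

```text
clock: 6.3
position: [0.6165, 0.0693, 0.1139]
ee_rot: [0.0, 0.787, 0.617, 0.0]
contact_force: [0.5, -0.4, -3.0]
width: 0.0593
gripper_force: 65.6
```

```bash
python3 -c "
from h import *
rep()"
```

```text
t 6.3 pos [0.6165 0.0693 0.1139] yaw -0.241 z [ 0.001 -0.    -1.   ] w 0.05931808142911492 F [ 0.5 -0.4 -3. ] 65.6361973285675 q6 0.2409937452911007
```

Emit:
{"fn": "drive_tool", "kwargs": {
  "rows": [
    [[0, 0, 0], [-0.06, -0.07, -1.5], 5],
    [[0, 0, 0], [-0.03, 0, -1.5], 5],
    [[0, 0, 0], [-0.02, 0, -0.9], 5],
    [[0, 0, 0], [0, 0, -0.4], 5],
    [[0, 0, 0], [0, 0, 0], 5],
    [[0, 0, 0], [0, 0, 0], 5]
  ]
}}

```text
clock: 7.05
position: [0.6154, 0.0687, 0.0707]
ee_rot: [0.0, 0.787, 0.617, 0.0]
contact_force: [-0.2, 0.4, -2.7]
width: 0.0593
gripper_force: 65.7
```

```bash
python3 -c "
from h import *
rep()"
```

```text
t 7.05 pos [0.6154 0.0687 0.0707] yaw -0.241 z [ 0.001 -0.    -1.   ] w 0.059319551557061624 F [-0.2  0.4 -2.7] 65.66209673881531 q6 0.23995718752195436
```

Good. Lower the last 11 mm in small steps.

Emit:
{"fn": "drive_tool", "kwargs": {
  "rows": [
    [[0, 0, 0], [0.04, 0, -0.4], 5],
    [[0, 0, 0], [0, 0, -0.3], 5],
    [[0, 0, 0], [0, 0, -0.2], 5],
    [[0, 0, 0], [0, 0, -0.1], 5],
    [[0, 0, 0], [0, 0, 0], 5]
  ]
}}

```text
clock: 7.68
position: [0.6153, 0.0687, 0.0602]
ee_rot: [-0.0, 0.787, 0.617, -0.0]
contact_force: [0.1, -0.8, -3.6]
width: 0.0591
gripper_force: 65.7
```

Emit:
{"fn": "drive_tool", "kwargs": {
  "rows": [
    [[0, 0, 0], [0, 0, -0.1], 5],
    [[0, 0, 0], [0, 0, 0], 5]
  ]
}}

```text
clock: 7.92
position: [0.6155, 0.0688, 0.0598]
ee_rot: [0.0, 0.787, 0.617, 0.0]
contact_force: [-0.1, 0.4, -0.6]
width: 0.0594
gripper_force: 66.1
```

```bash
python3 -c "
from h import *
rep()"
```

```text
t 7.925 pos [0.6155 0.0688 0.0598] yaw -0.241 z [ 0.001 -0.    -1.   ] w 0.059401217490140816 F [-0.1  0.4 -0.6] 66.11748576164246 q6 0.23998531004838458
```

Emit:
{"fn": "drive_tool", "kwargs": {
  "rows": [
    [[0, 0, 0], [0, 0, 0], 7.6],
    [[0, 0, 0], [0, 0, 0], 7.6],
    [[0, 0, 0], [0, 0, 0], 7.6],
    [[0, 0, 0], [0, 0, 1], 7.6],
    [[0, 0, 0], [0, 0, 4], 7.6],
    [[0, 0, 0], [0, 0, 5], 8.5],
    [[0, 0, 0], [0, 0, 5], 8.5]
  ]
}}

```text
clock: 8.8
position: [0.6153, 0.0687, 0.2115]
ee_rot: [0.0, 0.787, 0.617, 0.0]
contact_force: [0.7, -0.1, 0.7]
width: 0.0851
gripper_force: 0.0
```

Emit:
{"fn": "drive_tool", "kwargs": {
  "rows": [
    [[0, 0, -0.132], [-2.94, -4.27, 0], 8.5],
    [[0, 0, -0.132], [-2.94, -4.27, 0], 8.5],
    [[0, 0, -0.132], [-2.94, -4.27, 0], 8.5],
    [[0, 0, -0.132], [-2.94, -4.27, 0], 8.5],
    [[0, 0, -0.132], [-2.94, -4.27, 0], 8.5],
    [[0, 0, -0.132], [-2.94, -4.27, 0], 8.5],
    [[0, 0, -0.132], [-2.94, -4.27, 0], 8.5],
    [[0, 0, -0.132], [-2.94, -4.27, 0], 8.5]
  ]
}}

```text
clock: 9.8
position: [0.3792, -0.2743, 0.2103]
ee_rot: [0.001, 0.991, 0.134, 0.001]
contact_force: [0.9, -0.6, -0.3]
width: 0.085
gripper_force: 0.0
```

Emit:
{"fn": "drive_tool", "kwargs": {
  "rows": [
    [[0, 0, 0], [0, 0, 0], 8.5],
    [[0, 0, 0], [0, 0, 0], 8.5]
  ]
}}

```text
clock: 10.05
position: [0.3803, -0.2726, 0.2098]
ee_rot: [-0.0, 0.991, 0.136, 0.0]
contact_force: [0.5, 0.2, 0.2]
width: 0.085
gripper_force: 0.0
```

Run:
```python
from h import *
rep()
I={}
for n in("top","side","wrist"):
    I[n]=eyes.get_image(n); cv2.imwrite(f"pics/{n}3.png",I[n][:,:,::-1])
C={n:eyes.get_calibration(n) for n in I}
for nm,g,z in [("laid_2",[.5977,.1504,-.25],.034),("laid_1",[.5061,.0343,-.243],.034),("placed_1",[.6107,.0453,1.331],.034),("loose_b",[.4047,-.266,.273],0)]:
    for v in("top","side"):
        try: print(nm,v,*[np.round(a,4) for a in fit([(I[v],C[v])],g,z)])
        except Exception as e: print(nm,v,e)
a=cv2.resize(I["side"][170:290,260:420],(640,480)) 
cv2.imwrite("pics/c4.png",np.hstack([cv2.resize(I["side"][180:300,260:420],(400,300)),cv2.resize(I["wrist"],(400,300))])[:,:,::-1])
```

```text
t 10.05 pos [ 0.3803 -0.2726  0.2098] yaw -1.2972 z [ 0.001  0.    -1.   ] w 0.08500835920751654 F [0.5 0.2 0.2] 0.0 q6 0.5254907307813085
laid_2 top [ 0.5967  0.1498 -0.26  ] 0.218
laid_2 side [ 0.598   0.15   -0.2546] 0.3131
laid_1 top [ 0.5231  0.0305 -0.2295] 0.2696
laid_1 side [ 0.5513  0.0229 -0.2248] 0.2226
placed_1 top [0.6091 0.052  1.3332] 0.3779
placed_1 side [0.609  0.0452 1.2939] 0.4779
loose_b top [ 0.4047 -0.2652  0.2678] 1.5352
loose_b side [ 0.4038 -0.2666  0.2889] 0.4269
```

View pics/c4.png

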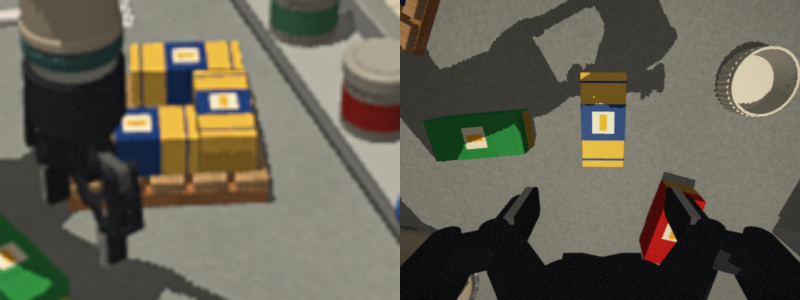

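Emit:
{"fn": "drive_tool", "kwargs": {
  "rows": [
    [[0, 0, 0], [0, 0, -5], 8.5],
    [[0, 0, 0], [0, 0, -5], 8.5],
    [[0, 0, 0], [0, 0, -4.5], 8.5],
    [[0, 0, 0], [0, 0, -3], 8.5],
    [[0, 0, 0], [0, 0, -1.3], 8.5],
    [[0, 0, 0], [0, 0, 0], 8.5],
    [[0, 0, 0], [0, 0, 0], 8.5],
    [[0, 0, 0], [0, 0, 0], 5]
  ],
  "force": 60
}}

```text
clock: 11.2
position: [0.3809, -0.2735, 0.0225]
ee_rot: [0.001, 0.991, 0.137, 0.001]
contact_force: [-0.3, 0.1, 0.3]
width: 0.0695
gripper_force: 0.0
```

Emit:
{"fn": "drive_tool", "kwargs": {
  "rows": [
    [[0, 0, 0], [0, 0, 0], 5],
    [[0, 0, 0], [0, 0, 0], 5],
    [[0, 0, 0], [0, 0, 0], 5],
    [[0, 0, 0], [0, 0, 0], 5]
  ]
}}

```text
clock: 11.7
position: [0.3808, -0.2735, 0.0225]
ee_rot: [0.001, 0.991, 0.136, 0.001]
contact_force: [0.4, 0.9, 7.1]
width: 0.0591
gripper_force: 65.3
```

```bash
python3 -c "
from h import *
rep()"
```

```text
t 11.7 pos [ 0.3808 -0.2735  0.0225] yaw -1.2972 z [ 0.002 -0.002 -1.   ] w 0.05911634224934608 F [0.4 0.9 7.1] 65.32000780105591 q6 0.5255197233774004
```

Emit:
{"fn": "drive_tool", "kwargs": {
  "rows": [
    [[0, 0, 0], [0, 0, 2], 5],
    [[0, 0, 0], [0, 0, 4], 5],
    [[0, 0, 0], [0, 0, 5], 5],
    [[0, 0, 0.1], [0.8, 2.7, 3], 5],
    [[0, 0, 0.137], [1.38, 5, 0], 5],
    [[0, 0, 0.137], [1.38, 5, 0], 5],
    [[0, 0, 0.137], [1.38, 5, 0], 5],
    [[0, 0, 0.137], [1.38, 5, 0], 5]
  ]
}}

```text
clock: 12.7
position: [0.4431, -0.0443, 0.1614]
ee_rot: [0.0, 0.895, 0.447, 0.0]
contact_force: [1.5, -0.8, -2.9]
width: 0.0592
gripper_force: 65.7
```

Emit:
{"fn": "drive_tool", "kwargs": {
  "rows": [
    [[0, 0, 0.137], [1.38, 5, 0], 5],
    [[0, 0, 0.137], [1.38, 5, 0], 5],
    [[0, 0, 0.135], [1.38, 5, 0], 5],
    [[0, 0, 0], [0.2, 1.2, 0], 5],
    [[0, 0, 0], [0, 0, 0], 5],
    [[0, 0, 0], [0, 0, 0], 5]
  ]
}}

```text
clock: 13.45
position: [0.4861, 0.1149, 0.1611]
ee_rot: [0.0, 0.787, 0.617, -0.001]
contact_force: [-0.3, -0.1, -2.9]
width: 0.0595
gripper_force: 65.6
```

Run:
```python
from h import *
rep()
cv2.imwrite("pics/wrist4.png",eyes.get_image("wrist")[:,:,::-1])
```

```text
t 13.45 pos [0.4861 0.1149 0.1611] yaw -0.2413 z [-0.001 -0.001 -1.   ] w 0.05953351503974416 F [-0.3 -0.1 -2.9] 65.58447003364563 q6 0.33505414307685727
```

View pics/wrist4.png

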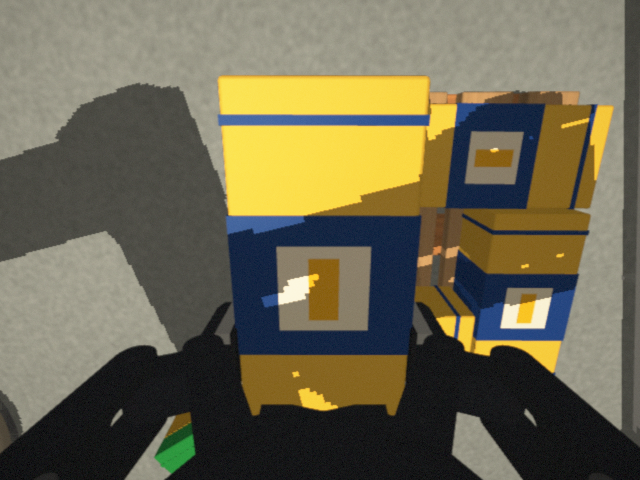

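Run:
```python
from h import *
c=eyes.get_calibration("wrist"); s=manip.get_state()
ps=-.24; R=np.array([[np.cos(ps),np.sin(ps)],[-np.sin(ps),np.cos(ps)]])
zt=s['position'][2]-.0225+.05
for n,p,z in [("heldL",(218,76.5),zt),("heldR",(430,76.5),zt),("heldlabel",(324,288.5),zt),("L2 label",(494,158),.084),("L2 TR",(612,105),.084),("L2 BR",(588,208),.084),("L2near",(500,208),.084),("P1endL",(466,235),.084),("P1endR",(588,233),.084),("P1label",(526,308),.084),("P1baseL",(460,209),.034)]:
    print(n,np.round(R@unproj(c,p,z)[:2]*1000,1))
print('tcp',R@s['position'][:2]*1000,'exp L2',R@[597.7,150.6],'L1',R@[506.1,34.3])
```

```text
heldL [414.7 317.9]
heldR [473.7 317.8]
heldlabel [444.1 253.4]
L2 label [545.4 289.2]
L2 TR [608.3 318.5]
L2 BR [607.9 258.9]
L2near [553.4 259. ]
P1endL [534.4 241.6]
P1endR [611.5 242.8]
P1label [581.3 190. ]
P1baseL [549.  247.9]
tcp [444.98912088 227.03437661] exp L2 [544.77069203 288.35835883] L1 [483.44094899 153.61819177]
```

Emit:
{"fn": "drive_tool", "kwargs": {
  "rows": [
    [[0, 0, 0], [0.11, -0.06, -2], 5],
    [[0, 0, 0], [0, 0, -2], 5],
    [[0, 0, 0], [0, 0, -1], 5],
    [[0, 0, 0], [0, 0, 0], 5],
    [[0, 0, 0], [0, 0, 0], 5]
  ]
}}

```text
clock: 14.12
position: [0.4884, 0.1152, 0.112]
ee_rot: [0.0, 0.787, 0.617, 0.001]
contact_force: [0.4, 0.4, -1.9]
width: 0.0594
gripper_force: 65.7
```

```bash
python3 -c "
from h import *
rep()"
```

```text
t 14.125 pos [0.4884 0.1152 0.112 ] yaw -0.2406 z [ 0.001  0.    -1.   ] w 0.05939899799475259 F [ 0.4  0.4 -1.9] 65.653156042099 q6 0.33373785882709345
```

Emit:
{"fn": "drive_tool", "kwargs": {
  "rows": [
    [[0, 0, 0], [-0.11, -0.11, 0], 5],
    [[0, 0, 0], [0, 0, -1.5], 5],
    [[0, 0, 0], [0, 0, -1.5], 5],
    [[0, 0, 0], [0, 0, -1], 5],
    [[0, 0, 0], [0, 0, -0.3], 5],
    [[0, 0, 0], [0, 0, 0], 5],
    [[0, 0, 0], [0, 0, 0], 5]
  ]
}}

```text
clock: 15.0
position: [0.4872, 0.1145, 0.0687]
ee_rot: [0.0, 0.787, 0.617, 0.0]
contact_force: [1.0, 0.7, -2.0]
width: 0.0592
gripper_force: 65.7
```

```bash
python3 -c "
from h import *
rep()"
```

```text
t 15.0 pos [0.4872 0.1145 0.0687] yaw -0.24 z [ 0.001  0.    -1.   ] w 0.05917105456134009 F [ 1.   0.7 -2. ] 65.6548011302948 q6 0.33170648387208884
```

Emit:
{"fn": "drive_tool", "kwargs": {
  "rows": [
    [[0, 0, 0], [0, -0.04, -0.5], 5],
    [[0, 0, 0], [0, 0, -0.3], 5],
    [[0, 0, 0], [0, 0, -0.2], 5],
    [[0, 0, 0], [0, 0, -0.1], 5],
    [[0, 0, 0], [0, 0, -0.05], 5],
    [[0, 0, 0], [0, 0, 0], 5]
  ]
}}

```text
clock: 15.75
position: [0.4868, 0.114, 0.0568]
ee_rot: [0.0, 0.787, 0.617, 0.0]
contact_force: [-0.0, -0.4, -2.5]
width: 0.0595
gripper_force: 65.7
```

```bash
python3 -c "
from h import *
rep()"
```

```text
t 15.75 pos [0.4868 0.114  0.0568] yaw -0.24 z [ 0. -0. -1.] w 0.05947698405317315 F [-0.  -0.4 -2.5] 65.6551194190979 q6 0.33091020231033225
```

Not clearly resting yet; a further half millimetre, then release and rise.

Emit:
{"fn": "drive_tool", "kwargs": {
  "rows": [
    [[0, 0, 0], [0, 0, -0.06], 5],
    [[0, 0, 0], [0, 0, -0.03], 5],
    [[0, 0, 0], [0, 0, 0], 5]
  ]
}}

```text
clock: 16.12
position: [0.4869, 0.114, 0.0566]
ee_rot: [0.0, 0.787, 0.617, 0.0]
contact_force: [-1.7, -1.0, 5.1]
width: 0.0595
gripper_force: 66.5
```

Emit:
{"fn": "drive_tool", "kwargs": {
  "rows": [
    [[0, 0, 0], [0, 0, 0], 7.4],
    [[0, 0, 0], [0, 0, 0], 7.4],
    [[0, 0, 0], [0, 0, 0], 7.4],
    [[0, 0, 0], [0, 0, 1], 7.4],
    [[0, 0, 0], [0, 0, 4], 7.4],
    [[0, 0, 0], [0, 0, 5], 7.4],
    [[0, 0, 0], [0, 0, 5], 7.4],
    [[0, 0, 0], [-2, -4, 3], 7.4]
  ]
}}

```text
clock: 17.12
position: [0.4689, 0.075, 0.2394]
ee_rot: [0.002, 0.786, 0.619, 0.003]
contact_force: [0.3, -1.4, -0.4]
width: 0.0739
gripper_force: 0.0
```

Emit:
{"fn": "drive_tool", "kwargs": {
  "rows": [
    [[0, 0, 0], [-2, -5, 0], 7.4],
    [[0, 0, 0], [-2, -5, 0], 7.4],
    [[0, 0, 0], [-2, -5, 0], 7.4],
    [[0, 0, 0], [-2, -5, 0], 7.4],
    [[0, 0, 0], [-2, -5, 0], 7.4],
    [[0, 0, 0], [-2, -5, 0], 7.4],
    [[0, 0, 0], [0, -5, 0], 7.4],
    [[0, 0, 0], [0, 0, 0], 7.4]
  ]
}}

```text
clock: 18.12
position: [0.3467, -0.2794, 0.2366]
ee_rot: [0.001, 0.788, 0.616, -0.0]
contact_force: [-0.6, 0.2, 0.4]
width: 0.074
gripper_force: 0.0
```

Run:
```python
from h import *
rep()
I={n:eyes.get_image(n) for n in("top","side")}; C={n:eyes.get_calibration(n) for n in I}
cv2.imwrite("pics/c5.png",np.hstack([cv2.resize(I["top"][160:310,190:350],(400,375),interpolation=cv2.INTER_CUBIC),cv2.resize(I["side"][175:285,265:382],(400,375),interpolation=cv2.INTER_CUBIC)])[:,:,::-1])
```

```text
t 18.125 pos [ 0.3467 -0.2794  0.2366] yaw -0.2445 z [ 0.001 -0.002 -1.   ] w 0.07402316965632302 F [-0.6  0.2  0.4] 0.0 q6 -0.5895917552901055
```

View pics/c5.png

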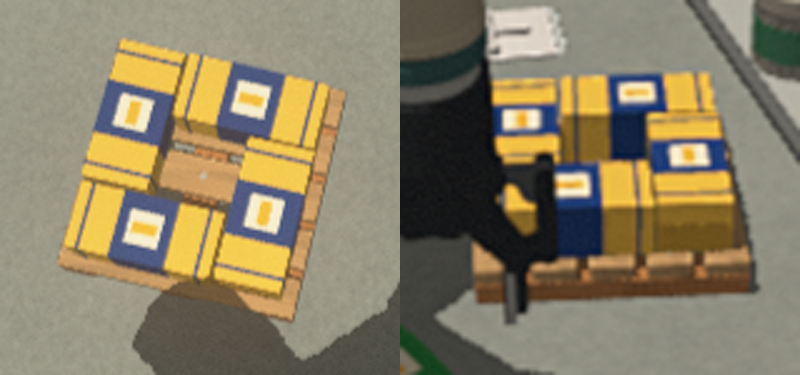

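The crop shows a closed pinwheel. The label centres at (134,112), (250,99), (264,213) and (146,229) form a square, and the gaps are thin.

```bash
python3 -c "
from rig import job
print(job.sign_off())"
```

```text
the job is handed in; nothing more can be done
None
```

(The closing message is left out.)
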